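# Find the full slide box by tipping and set it on the tray

### The arm

A 6-joint arm with a two-finger parallel gripper is mounted at the origin on a cart in front of the work surface, level with it; the furniture and walls round the work are solid. World frame = base frame: x ahead of the robot, y to its left, z up, the work surface at z = 0. Lengths are in mm, angles in rad, forces in N, time in s.
With the tool pointing down it reaches from about 300 to 775 mm from the base axis. Payload 14.6 kg.
Tool frame: the origin (TCP) lies between the finger pads; the fingertips stand 22 mm ahead of it and the grasp point (between the pads) lies 3 mm ahead of it (manip.tcp_to_tips is the distance from the TCP to the fingertips, in mm); y points along the fingers, z is the direction in which the jaws open and shut, and the axes are right-handed (so a half turn about y gives the same grasp; the last joint's range is limited). The gripper opens to 94 mm and grips with 3 to 60 N. Pads are 16 mm wide; open, the fingers measure 119 mm over their backs; the gripper's body (75 mm by 177 mm) begins 78 mm behind the grasp point.
Start: joints at [-1.2, 0.3, 1.521, -0, 1.321, -0.067], TCP at [233.163, -498.121, 227.446] pointing down, gripper open.
Joint ranges: [-3.03, 3.03], [-0.79, 2.21], [0.23, 2.52], [-1.04, 4.18], [0, 3.07], [-2.55, 2.55]. Speed limits (rad/s): [2.22, 2.22, 2.57, 3.14, 3.14, 3.14].

### API

Orientations are given as [roll, pitch, yaw] about the fixed x, y, z axes, in that order (R = Rz(yaw) Ry(pitch) Rx(roll)).
In Python, from cell import manip gives the robot as it stands.
- The arm moves only by the shell command python3 -m jog 'ROWS' [OPENING] [FORCE]. ROWS is JSON, one flat list of numbers, 6 for each row, row after row: the shift along the tool's x, y, z in mm, then the turn, a rotation vector about the tool's x, y, z in degrees. A call has 1 to 10 rows; each row is the pose to reach, as a shift and turn from the pose commanded when the call began, along the tool's axes at that moment; what a row does not reach only later rows make up. A row lasts 1/12 s, in which the tool goes at most 41.7 mm and 7.16 degrees, less where a joint would pass 70% of its speed; a pose out of reach is approached as far as the arm can. A call with a gripper value outside its range is refused whole. OPENING is the finger opening in mm, from 0 to 94, set as the call begins (- or left out, the last holds). The fingers move at their own pace and stop on an object; FORCE is the grip in N (left out, the last holds). Time passes only in rows, so rows that repeat a pose let the fingers close. It gives the time, the measured TCP pose, the force and the opening at its end, in the units of the state.
- manip.read_state(): the state, without advancing time (a new reading comes with each control period).
- manip.camera(name): name is "scene" or "side" or "wrist"; returns a dict with "img" (400x640x3 uint8, red, green, blue), "intrinsics" (3x3 intrinsics, pixels), "origin" and "orientation" of the camera in the world. Camera axes: x right, y down, z forward; pixel columns grow to the right and rows downward; lengths in mm; the calibration is good to about 2 mm. A picture is of the moment at which its call begins. There is no depth.
- manip.sign_off(): hands the job in, once; it reports no verdict.
Trained networks look in a picture, given as the dict that the camera call returned (one of the last four; its "shot" number tells which), for a name from the list of things; names that differ only in an ending like _2 or _b are one class to them, and where a whole thing is asked for, a point or a joint stands for the part that bears it (a point fixed in the world has none). Each returns a list of dicts, best first, with "score" (0 to 1); they miss things now and then, are a little off and sometimes report something else, mostly with a low value. They report only what shows in the picture. A call takes as long as a camera call. They do not tell look-alikes from the thing itself.
- manip.masks_of(thing, picture): "pixels" (400x640 bool, what is visible of it) and "xy" ([column, row] in pixels, amid what is visible of it).
- manip.tip_of(thing, picture): "xy" ([column, row] in pixels: a listed point, or the origin of a listed thing).
The state is a dict: "clock": time; "joints": joint angles; "qd": joint speeds; "effort": joint torques, N m; "eef_pos": TCP position; "eef_rot": TCP orientation; "wrist_force": force on the tool from outside, world axes, zero at the start; "moment": the same for the moment, N m; "finger_gap": finger opening in mm.
Only numpy, scipy, OpenCV 4.12 (cv2) and the standard library are available. Lean on these libraries where they do the work, as an engineer would, in place of code of your own. Each camera call takes 0.05 s, during which the arm holds its last target.

### The job

One of the two blue slide boxes is full of glass slides and the other is empty. Pinch the lifting handle of one of them and raise that end a centimetre or two, the other end staying on the bench, to feel by its weight which is which; then set the full box down flat on the floor of the steel tray beside the dishes, and leave the empty box at its place on the bench and the dishes on the tray undisturbed.

Things in the scene. Friction and masses are not known exactly. Their poses are not given: they have to be found in the camera images.
- slide_box_p: One of two closed slide boxes that look exactly alike: blue plastic, grey lid, blank white label, 170 mm long (its x), 60 wide (its y), 50 high to the lid. One of the two is full of glass slides (0.55 to 0.80 kg), the other empty (0.12 to 0.20 kg), weight at mid-length; nothing visible tells which, and it changes at random. Origin: centre of its underside.
- slide_box_p_center (a point): That slide box's middle, 25 mm above its underside; x runs along its length away from the handle end, z up. The box can be gripped across its width (60 mm) here, below the lid top.
- slide_box_p_handle (a point): That box's lifting handle, at its -x end: black sleeve 14 mm thick, 46 long, along y between two cheeks; it turns freely, so raising it tips the box about its far bottom edge. It then carries a little over half the weight: 3 to 5.2 N if full, under 1.8 N if empty. This point: middle of the sleeve, 70 mm from the box's middle, 80 above the underside, 30 above the lid. Axes as the box's.
- slide_box_q: The other of two closed slide boxes that look exactly alike: blue plastic, grey lid, blank white label, 170 mm long (its x), 60 wide (its y), 50 high to the lid. One of the two is full of glass slides (0.55 to 0.80 kg), the other empty (0.12 to 0.20 kg), weight at mid-length; nothing visible tells which, and it changes at random. Origin: centre of its underside.
- slide_box_q_center (a point): That other slide box's middle, 25 mm above its underside; x runs along its length away from the handle end, z up. The box can be gripped across its width (60 mm) here, below the lid top.
- slide_box_q_handle (a point): That other box's lifting handle, at its -x end: black sleeve 14 mm thick, 46 long, along y between two cheeks; it turns freely, so raising it tips the box about its far bottom edge. It then carries a little over half the weight: 3 to 5.2 N if full, under 1.8 N if empty. This point: middle of the sleeve, 70 mm from the box's middle, 80 above the underside, 30 above the lid. Axes as the box's.
- tray: Stainless tray, fixed to the bench, 425 mm long (its x) by 272 mm wide (its y), with a rim 16 mm high. Origin at the centre of its underside; its floor is 2 mm above the bench, flat over 384 x 232 mm. A stack of pink dishes stands on its -x half; the rest of its floor is free.
- dish_stack: Stack of three pink petri dishes, 102 mm across, 78 mm high, loose on the tray about 130 mm from the tray's middle toward its -x end. Origin at the centre of its underside.
There are look-alikes about, which are no part of the job. What is shaped like the dish_stack but purple is not meant.

How it is judged (in metres and radians):
On the way:
1. one end of either slide box is raised by the gripper, tipping the box 2 to 20 degrees with its other end down on the bench (((angle between slide_box_p_center's own z axis and vertical between 0.04 and 0.35 rad and height (world z) of slide_box_p_center below 0.055 m and contact force between slide_box_p and the fingers above 0.2 N) or (angle between slide_box_q_center's own z axis and vertical between 0.04 and 0.35 rad and height (world z) of slide_box_q_center below 0.055 m and contact force between slide_box_q and the fingers above 0.2 N))), for 0.2 s.
At the end, for the whole second after the job is handed in: The full box lies flat (within 3 degrees) and at rest on the floor of the tray, inside its rim (pressing on it with over 3.5 N, as only the full one does); the empty box rests flat on the bench within 60 mm of where it stood; the dish stack stands upright on the tray within 30 mm of where it stood (((x of slide_box_p_center in the frame of tray between -0.17 and 0.17 m and y of slide_box_p_center in the frame of tray between -0.1 and 0.1 m and height (world z) of slide_box_p_center between 0.022 and 0.033 m and angle between each of slide_box_p_center, slide_box_q_center's own z axis and vertical below 0.06 rad and linear speed of each of slide_box_p, slide_box_q below 0.02 m/s and contact force between slide_box_p and tray above 3.5 N and distance of slide_box_q_center from where it was at the start of the episode below 0.06 m) or (x of slide_box_q_center in the frame of tray between -0.17 and 0.17 m and y of slide_box_q_center in the frame of tray between -0.1 and 0.1 m and height (world z) of slide_box_q_center between 0.022 and 0.033 m and angle between each of slide_box_q_center, slide_box_p_center's own z axis and vertical below 0.06 rad and linear speed of each of slide_box_q, slide_box_p below 0.02 m/s and contact force between slide_box_q and tray above 3.5 N and distance of slide_box_p_center from where it was at the start of the episode below 0.06 m)) and distance of dish_stack from where it was at the start of the episode below 0.03 m and angle between dish_stack's own z axis and vertical below 0.1 rad); the robot touches nothing.
It fails at once if the dish stack on the tray is knocked (moved more than 30 mm or tipped) (distance of dish_stack from where it was at the start of the episode above 0.03 m or angle between dish_stack's own z axis and vertical above 0.3 rad).
It fails at once if a slide box is dropped instead of set down (falls free faster than 0.7 m/s) ((linear speed of slide_box_p above 0.7 m/s and contact force between slide_box_p and the fingers below 0.1 N) or (linear speed of slide_box_q above 0.7 m/s and contact force between slide_box_q and the fingers below 0.1 N)).
It also fails if it takes over 58 s, if anything falls off the work surface, if the arm or the gripper's body presses on something with over 40 N, if the wrist force passes 120 N, or if a joint passes its speed limit or range.

## Working session

There is one attempt and no reset: what is moved stays moved. The work goes in short steps, Python scripts to look and compute and a shell command to move; the robot and the scene stay as the last step left them, time stands still between calls to the robot, and variables do not carry over. Pictures are saved under pics/ and viewed, and the job is handed in when it is done.

```bash
ls; mkdir -p pics
python3 - <<'E'
from cell import manip
import cv2
s=manip.read_state()
for k,v in s.items(): print(k,v)
for n in ["scene","side"]:
    c=manip.camera(n); cv2.imwrite(f"pics/{n}0.png",c["img"][:,:,::-1]); print(n,c["origin"],c["orientation"],c["intrinsics"])
    for t in ["slide_box_p","slide_box_p_handle","slide_box_p_center","tray","dish_stack"]:
        print(t,[(round(d["score"],2),d["xy"]) for d in manip.tip_of(t,c)][:4])
E
```

```text
pics
clock 0.0
joints [-1.19960655e+00  3.00448938e-01  1.52159021e+00 -1.74256204e-05
  1.32070284e+00 -6.66047695e-02]
qd [-1.61603820e-03 -6.40267463e-04 -7.23436375e-04 -2.74896537e-05
 -3.89476147e-04 -1.14829127e-03]
effort [ 5.19327496e-04 -5.31811953e+01 -3.52741134e+01  7.08593940e-02
  2.43858341e-02 -8.56647557e-05]
eef_pos [ 233.07168757 -497.90654979  226.89461428]
eef_rot [-1.57194424e+00  5.96534775e-05 -2.70379382e+00]
wrist_force [-0.27732611  0.04113877 -0.32994418]
moment [ 0.00328383 -0.07470526  0.04696806]
finger_gap 93.49692802551468
scene [-540.96979204 -905.35120904  810.11683973] [-2.06921355e+00 -1.15832262e-03 -9.44337654e-01] [[470.9198679    0.         323.68574092]
 [  0.         470.9198679  202.20838057]
 [  0.           0.           1.        ]]
slide_box_p [(0.97, [281.0, 211.6]), (0.72, [251.9, 185.2])]
slide_box_p_handle [(0.88, [270.6, 199.1])]
slide_box_p_center [(0.87, [280.0, 204.3])]
tray [(0.81, [373.8, 242.4])]
dish_stack [(0.94, [456.7, 303.7]), (0.74, [412.5, 251.0])]
side [ 302.45159589 1343.04623276  871.40733957] [-2.05109736  0.00408227 -2.98862393] [[467.42491098   0.         326.26963844]
 [  0.         467.42491098 196.40759311]
 [  0.           0.           1.        ]]
slide_box_p [(0.84, [320.9, 248.5]), (0.75, [284.7, 285.0])]
slide_box_p_handle [(0.59, [338.6, 223.6])]
slide_box_p_center [(0.84, [316.2, 241.8])]
tray [(0.58, [330.8, 195.9]), (0.33, [321.9, 241.3])]
dish_stack [(0.84, [368.3, 165.0]), (0.6, [332.4, 187.1])]
```

View pics/scene0.png

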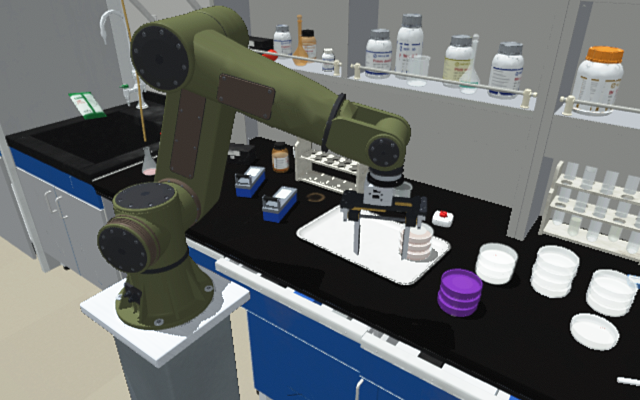

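View pics/side0.png

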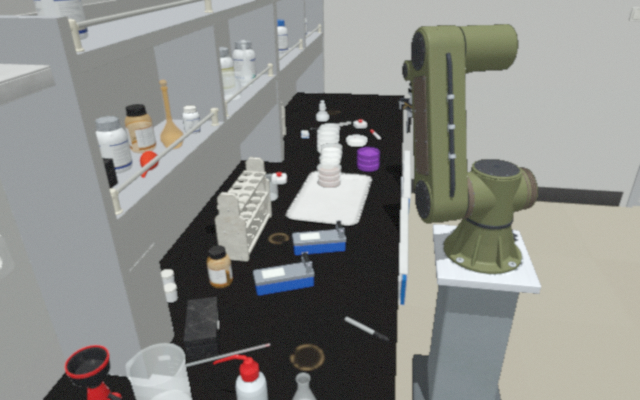

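Scene view: the two slide boxes are at about (281,205) and (251,180), with their handles toward the robot. The pink stack is on the tray at (418,240). The purple stack at (460,292) is off the tray and is the look-alike.

```bash
cat > h.py <<'E'
from cell import manip
import numpy as np, cv2
from scipy.spatial.transform import Rotation as R
def onplane(c,xy,z):
    K=np.array(c["intrinsics"]);o=np.array(c["origin"]);M=R.from_euler('xyz',c["orientation"]).as_matrix()
    d=M@np.linalg.inv(K)@np.array([xy[0],xy[1],1.]); return o+d*(z-o[2])/d[2]
def proj(c,P):
    K=np.array(c["intrinsics"]);o=np.array(c["origin"]);M=R.from_euler('xyz',c["orientation"]).as_matrix()
    p=(np.atleast_2d(P)-o)@M; q=p@K.T; return q[:,:2]/q[:,2:]
def state():
    s=manip.read_state();print("t",round(s["clock"],2),"q",np.round(s["joints"],3),"p",np.round(s["eef_pos"],1),"rot",np.round(s["eef_rot"],3),"F",np.round(s["wrist_force"],2),"gap",round(s["finger_gap"],1));return s
def rel(target_pos,target_M=None):
    s=manip.read_state();M=R.from_euler('xyz',s["eef_rot"])
    d=M.inv().apply(np.array(target_pos)-s["eef_pos"])
    rv=(M.inv()*target_M).as_rotvec(degrees=True) if target_M is not None else None
    print("shift",np.round(d,1),"turn",None if rv is None else np.round(rv,2));return d,rv
E
python3 - <<'E'
from h import *
for n in ["scene","side"]:
    c=manip.camera(n)
    for t,z in [("slide_box_p",0),("slide_box_p_handle",80),("slide_box_q_handle",80),("slide_box_p_center",25),("tray",0),("dish_stack",2)]:
        print(n,t,[(round(d["score"],2),d["xy"],np.round(onplane(c,d["xy"],z))[:2]) for d in manip.tip_of(t,c)][:4])
    for t,z in [("slide_box_p",30)]:
        print(n,t,[(round(d["score"],2),d["xy"],d["pixels"].sum(),np.round(onplane(c,d["xy"],z))[:2]) for d in manip.masks_of(t,c)][:4])
    img=c["img"]; 
    if n=="scene": cr=img[130:290,220:460]
    else: cr=img[150:310,230:390]
    cv2.imwrite(f"pics/{n}1.png",cv2.resize(cr[:,:,::-1],None,fx=3.3,fy=3.3,interpolation=cv2.INTER_CUBIC))
c=manip.camera("wrist");cv2.imwrite("pics/w1.png",c["img"][:,:,::-1]);print(c["origin"],c["orientation"]);state()
E
```

```text
scene slide_box_p [(0.9, [249.7, 184.9], array([611., 279.])), (0.83, [278.2, 212.7], array([512.,  49.])), (0.62, [251.1, 182.7], array([628., 288.]))]
scene slide_box_p_handle [(0.55, [269.4, 197.6], array([467.,  44.]))]
scene slide_box_q_handle [(0.65, [244.9, 177.9], array([528., 215.])), (0.41, [250.5, 182.5], array([512., 173.]))]
scene slide_box_p_center [(0.71, [279.3, 204.3], array([526.,  55.]))]
scene tray [(0.74, [373.2, 239.4], array([ 559., -303.])), (0.67, [251.8, 183.3], array([626., 282.])), (0.3, [244.0, 175.5], array([659., 357.]))]
scene dish_stack [(0.92, [456.8, 301.4], array([ 430., -629.])), (0.64, [413.5, 250.4], array([ 575., -434.]))]
scene slide_box_p [(0.97, [247.6, 181.6], np.int64(659), array([584., 261.])), (0.65, [275.0, 204.4], np.int64(857), array([510.,  60.]))]
side slide_box_p [(0.83, [282.5, 285.5], array([602., 273.])), (0.6, [321.3, 246.4], array([522.,  51.]))]
side slide_box_p_handle [(0.9, [338.6, 223.3], array([468.,  26.]))]
side slide_box_q_handle [(0.89, [310.7, 259.4], array([521., 241.]))]
side slide_box_p_center [(0.86, [320.6, 242.0], array([522.,  63.]))]
side tray [(0.75, [330.8, 198.0], array([ 541., -298.])), (0.61, [328.9, 187.9], array([ 562., -387.]))]
side dish_stack [(0.92, [327.4, 186.4], array([ 569., -396.])), (0.64, [367.8, 169.2], array([ 415., -596.]))]
side slide_box_p [(0.76, [321.0, 242.9], np.int64(1120), array([519.,  75.])), (0.69, [283.3, 276.4], np.int64(1518), array([599., 268.]))]
[ 306.41322745 -463.27440094  384.89931033] [ 2.85889108e+00  6.83848648e-04 -1.13341732e+00]
t 1.45 q [-1.2    0.3    1.521 -0.     1.321 -0.067] p [ 233.2 -498.1  227.4] rot [-1.571 -0.    -2.704] F [ 0.49 -0.16  0.73] gap 93.8
```

View pics/scene1.png

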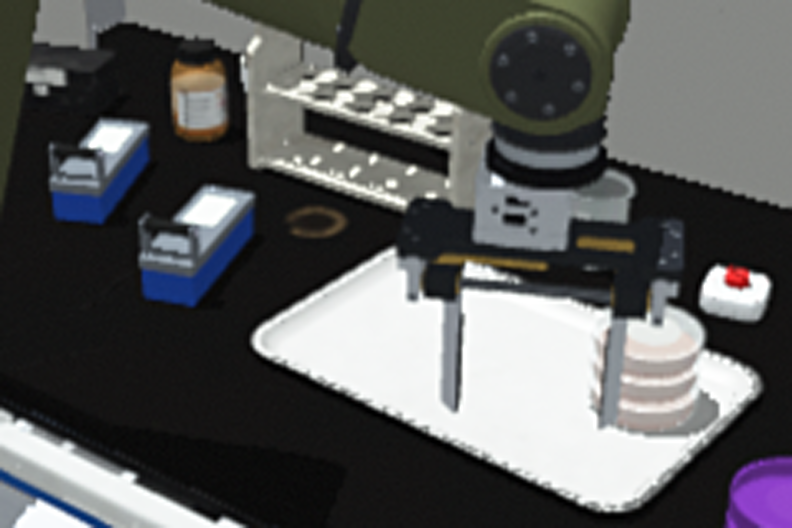

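View pics/side1.png

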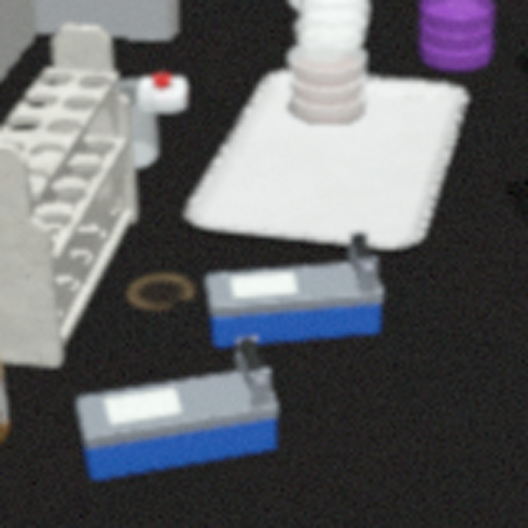

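View pics/w1.png

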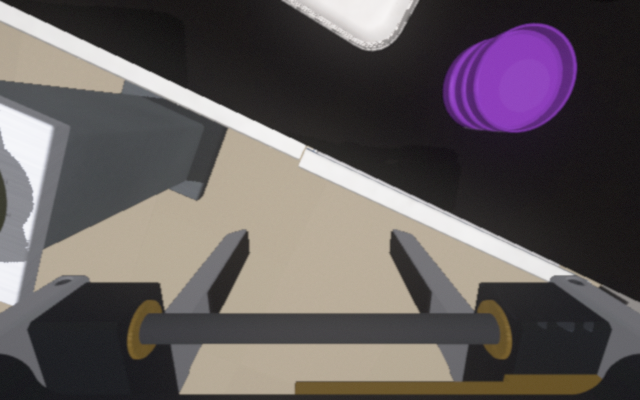

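Both boxes, the tray and its pink stack are clear in the crops. The wrist view shows only the purple look-alike. I'll move above the boxes to measure them.

Run:
```python
from h import *
rel([510,110,300],R.from_euler('xyz',[-np.pi/2,0,-1.43]))
```

```text
shift [-508.6  -72.6 -433.4] turn [  0.   -72.98   0.  ]
```

```bash
python3 -m jog '[-50,-7,-42,0,-4,0,-75,-11,-64,0,-11,0,-102,-15,-87,0,-18,0,-132,-19,-112,0,-25,0,-162,-23,-138,0,-32,0,-192,-27,-163,0,-39,0,-222,-31,-189,0,-46,0,-252,-36,-215,0,-53,0,-282,-40,-240,0,-60,0,-312,-44,-266,0,-67,0]'
python3 - <<'E'
from h import *
state();rel([510,110,300],R.from_euler('xyz',[-np.pi/2,0,-1.43]))
E
```

```text
clock: 2.28
eef_pos: [403.4, -123.0, 272.0]
eef_rot: [-1.57, -0.0, -1.528]
wrist_force: [0.5, -0.6, 0.1]
finger_gap: 94.1
t 2.28 q [-0.383 -0.028  1.789 -0.     1.38  -0.425] p [ 403.4 -123.   272. ] rot [-1.57  -0.    -1.528] F [ 0.47 -0.57  0.11] gap 94.1
shift [-228.3  -28.   116.4] turn [-0.05 -5.64  0.03]
```

```bash
python3 -m jog '[-35,-4,18,0,-3,0,-70,-8,36,0,-6,0,-105,-13,53,0,-6,0,-140,-17,71,0,-6,0,-175,-21,89,0,-6,0,-210,-26,107,0,-6,0,-228,-28,116,0,-6,0,-228,-28,116,0,-6,0,-228,-28,116,0,-6,0]'
python3 - <<'E'
from h import *
state()
c=manip.camera("wrist");cv2.imwrite("pics/w2.png",c["img"][:,:,::-1]);np.savez("w2.npz",**{k:np.array(c[k]) for k in("img","intrinsics","origin","orientation")})
print(c["origin"],c["orientation"],c["intrinsics"])
for t,z in [("slide_box_p",0),("slide_box_p_handle",80),("slide_box_q_handle",80),("slide_box_p_center",25)]:
    print(t,[(round(d["score"],2),d["xy"],np.round(onplane(c,d["xy"],z))[:2]) for d in manip.tip_of(t,c)][:4])
E
```

```text
clock: 3.03
eef_pos: [510.6, 107.8, 299.1]
eef_rot: [-1.571, -0.0, -1.428]
wrist_force: [-0.0, -0.7, -0.5]
finger_gap: 93.8
t 3.03 q [ 0.138  0.191  1.49  -0.     1.461 -0.005] p [510.6 107.8 299.1] rot [-1.571 -0.    -1.428] F [-0.01 -0.73 -0.54] gap 93.8
[498.83456985 188.61069078 456.51206427] [2.86004142e+00 1.68299163e-03 1.42471272e-01] [[290.98827916   0.         319.10596023]
 [  0.         290.98827916 199.63830876]
 [  0.           0.           1.        ]]
slide_box_p [(0.89, [328.9, 201.3], array([533.,  57.])), (0.83, [397.7, 71.3], array([602., 265.]))]
slide_box_p_handle [(0.73, [280.3, 218.7], array([465.,  46.]))]
slide_box_q_handle [(0.89, [357.0, 76.6], array([537., 239.]))]
slide_box_p_center [(0.92, [329.0, 205.3], array([532.,  58.]))]
```

View pics/w2.png

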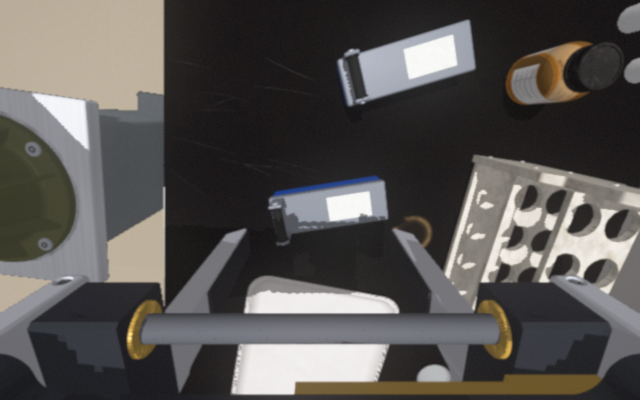

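The wrist view shows box A with its handle at (280,220) and box B with its handle at (355,77). I'll fit both poses to the silhouettes.

```bash
cat >> h.py <<'E'
from scipy.optimize import minimize
def sil(c,x,y,th,z0=0,sh=(400,640),S=4):
    m=np.zeros((sh[0]*S,sh[1]*S),np.uint8)
    Rz=R.from_euler('z',th).as_matrix()
    def hull(xs,ys,zs):
        P=np.array([[a,b,d] for a in xs for b in ys for d in zs],float)@Rz.T+[x,y,z0]
        q=(proj(c,P)*S+S/2).astype(np.int32); cv2.fillConvexPoly(m,cv2.convexHull(q),1)
    hull((-85,85),(-30,30),(0,50)); hull((-77,-63),(-27,27),(50,87))
    return cv2.resize(m,(sh[1],sh[0]),interpolation=cv2.INTER_AREA) if S==1 else m.reshape(sh[0],S,sh[1],S).mean((1,3))
def fit(views,x0,z0=0):
    def cost(p):
        t=0
        for c,m in views:
            s=sil(c,p[0],p[1],p[2]/100,z0); t+=1-np.minimum(s,m).sum()/np.maximum(s,m).sum()
        return t
    r=minimize(cost,x0,method="Nelder-Mead",options=dict(initial_simplex=[x0,np.add(x0,[15,0,0]),np.add(x0,[0,15,0]),np.add(x0,[0,0,15])],maxiter=120,xatol=.2,fatol=1e-4)); return r.x,r.fun
E
python3 - <<'E'
from h import *
cs={n:manip.camera(n) for n in("wrist","scene","side")}
ms={n:manip.masks_of("slide_box_p",c) for n,c in cs.items()}
for name,x0 in (("A",(527,55,13)),("B",(605,262,25))):
    vs={}
    for n,c in cs.items():
        e=proj(c,[x0[0],x0[1],30])[0]
        d=[m for m in ms[n] if np.hypot(*(np.array(m["xy"])-e))<30]
        print(name,n,np.round(e),[(round(m["score"],2),m["pixels"].sum(),m["xy"]) for m in d])
        if d: vs[n]=(c,d[0]["pixels"].astype(float))
    for k in [["wrist"],["side"],["wrist","side"],list(vs)]:
        if all(q in vs for q in k): print(name,k,fit([vs[q] for q in k],x0))
E
```

```text
A wrist [326. 207.] [(0.77, np.int64(5056), [328.8, 204.2])]
A scene [279. 203.] [(0.82, np.int64(885), [276.6, 202.5])]
A side [320. 239.] [(0.86, np.int64(1194), [324.8, 242.1])]
A ['wrist'] (array([530.85123593,  58.4305707 ,  30.25349198]), np.float64(0.07744830499765931))
A ['side'] (array([527.90389295,  59.30502901,  32.04057717]), np.float64(0.07242600059002857))
A ['wrist', 'side'] (array([530.19804629,  59.35742235,  30.50679557]), np.float64(0.1552368023540932))
A ['wrist', 'scene', 'side'] (array([530.46354238,  58.49085296,  31.54692803]), np.float64(0.23384091873588697))
B wrist [405.  70.] [(0.83, np.int64(6908), [404.8, 61.6])]
B scene [251. 180.] [(0.84, np.int64(673), [247.6, 179.2])]
B side [282. 275.] [(0.77, np.int64(1536), [284.0, 275.8])]
B ['wrist'] (array([600.75640557, 267.57023062,  41.24452028]), np.float64(0.0384038193195082))
B ['side'] (array([599.02900858, 267.08209138,  43.64069882]), np.float64(0.07211028632025451))
B ['wrist', 'side'] (array([600.21318198, 267.27648255,  41.05201874]), np.float64(0.11164173118730325))
B ['wrist', 'scene', 'side'] (array([600.22308808, 266.84139052,  41.65549   ]), np.float64(0.2316525417431078))
```

Run:
```python
from h import *
rel([463.3,37.5,83],R.from_euler('xyz',[-np.pi/2,0,0.308-np.pi/2]))
```

```text
shift [ 62.1 216.5 -56.6] turn [-0.01 -9.58  0.  ]
```

```bash
python3 -m jog '[25,22,-22,0,-4,0,45,50,-42,0,-8,0,62,84,-57,0,-9.6,0,62,120,-57,0,-9.6,0,62,150,-57,0,-9.6,0,62,175,-57,0,-9.6,0,62,175,-57,0,-9.6,0]' 60
python3 - <<'E'
from h import *
state();rel([463.3,37.5,83],R.from_euler('xyz',[-np.pi/2,0,0.308-np.pi/2]))
c=manip.camera("wrist");cv2.imwrite("pics/w3.png",c["img"][:,:,::-1])
print(proj(c,[[463.3,37.5,80]]))
E
```

```text
clock: 4.17
eef_pos: [460.7, 37.5, 120.5]
eef_rot: [-1.577, 0.002, -1.263]
wrist_force: [-0.7, -0.4, -0.4]
finger_gap: 60.3
t 4.17 q [ 0.002  0.236  1.873  0.     1.039 -0.306] p [460.7  37.5 120.5] rot [-1.577  0.002 -1.263] F [-0.66 -0.37 -0.41] gap 60.3
shift [ 0.9 37.5  2.7] turn [ 0.37  0.01 -0.12]
[[323.30037986 232.95629198]]
```

View pics/w3.png

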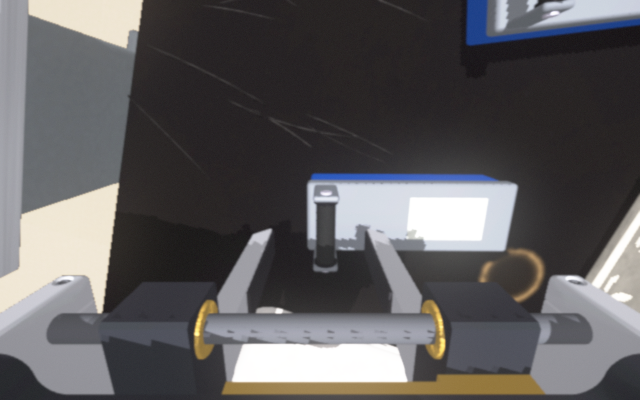

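The sleeve is at (325,232), against a prediction of (323,233), centred between the fingers. I'll descend, take a tare reading, then pinch.

```bash
python3 -m jog '[0,19,1,0,0,0,0,37,1.5,0,0,0,0,37,1.5,0,0,0,0,37,1.5,0,0,0,0,37,1.5,0,0,0]'
python3 - <<'E'
from h import *
state()
f=[]
for i in range(3): manip.camera("wrist"); f.append(manip.read_state()["wrist_force"])
print(np.round(f,2))
E
python3 -m jog '[0,0,0,0,0,0,0,0,0,0,0,0,0,0,0,0,0,0,0,0,0,0,0,0,0,0,0,0,0,0,0,0,0,0,0,0]' 0 15
```

```text
clock: 4.63
eef_pos: [465.2, 38.2, 89.3]
eef_rot: [-1.569, -0.001, -1.262]
wrist_force: [-0.5, 0.4, 0.5]
finger_gap: 60.1
t 4.63 q [ 0.004  0.29   1.89   0.     0.959 -0.305] p [465.2  38.2  89.3] rot [-1.569e+00 -1.000e-03 -1.262e+00] F [-0.45  0.45  0.49] gap 60.1
[[-0.27 -0.05 -0.97]
 [-0.16 -0.06 -0.25]
 [-0.3   0.35 -0.41]]
clock: 5.28
eef_pos: [464.3, 38.2, 87.4]
eef_rot: [-1.571, 0.0, -1.262]
wrist_force: [-0.5, -1.0, -0.1]
finger_gap: 23.4
```

```bash
python3 -m jog '[0,3,0,0,0,0,0,4,0,0,0,0,0,4,0,0,0,0,0,4,0,0,0,0,0,4,0,0,0,0,0,4,0,0,0,0,0,4,0,0,0,0]'
python3 - <<'E'
from h import *
state()
f=[]
for i in range(4): manip.camera("wrist"); f.append(manip.read_state()["wrist_force"])
print(np.round(f,2))
E
```

```text
clock: 5.87
eef_pos: [464.6, 38.2, 83.7]
eef_rot: [-1.57, -0.0, -1.262]
wrist_force: [-1.4, 1.0, 5.7]
finger_gap: 13.2
t 5.87 q [ 0.003  0.299  1.895  0.     0.947 -0.305] p [464.6  38.2  83.7] rot [-1.57  -0.    -1.262] F [-1.4   1.05  5.68] gap 13.2
[[-0.49  0.54  4.19]
 [-0.82  1.03  5.67]
 [-0.45  1.01  5.06]
 [-0.89  1.2   4.09]]
```

```bash
python3 -m jog '[0,-4,1,0,0,0,0,-8,3,0,0,0,0,-12,5,0,0,0,0,-17,7.5,0,0,0,0,-21,9.5,0,0,0,0,-21,9.5,0,0,0,0,-21,9.5,0,0,0,0,-21,9.5,0,0,0]'
python3 - <<'E'
from h import *
f=[]
for i in range(6):
    c=manip.camera("wrist" if i else "scene"); f.append(manip.read_state()["wrist_force"])
    if i==0: cv2.imwrite("pics/s4.png",cv2.resize(c["img"][150:260,220:340,::-1],None,fx=5,fy=5))
state();cv2.imwrite("pics/w4.png",c["img"][:,:,::-1])
print(np.round(f,2),np.mean(f,0))
E
```

```text
clock: 6.73
eef_pos: [473.2, 41.1, 104.3]
eef_rot: [-1.571, 0.0, -1.262]
wrist_force: [1.1, -0.7, -1.2]
finger_gap: 12.9
t 7.03 q [ 0.009  0.284  1.856 -0.     1.002 -0.299] p [473.3  41.  104.3] rot [-1.571  0.    -1.262] F [ 0.29  0.27 -0.83] gap 13.4
[[-0.8   0.29 -0.79]
 [ 0.28 -0.38 -0.38]
 [ 0.5   0.02 -0.83]
 [ 0.02 -1.05 -1.69]
 [-0.77  0.32 -0.51]
 [ 0.29  0.27 -0.83]] [-0.07833934 -0.08874705 -0.83776656]
```

View pics/s4.png

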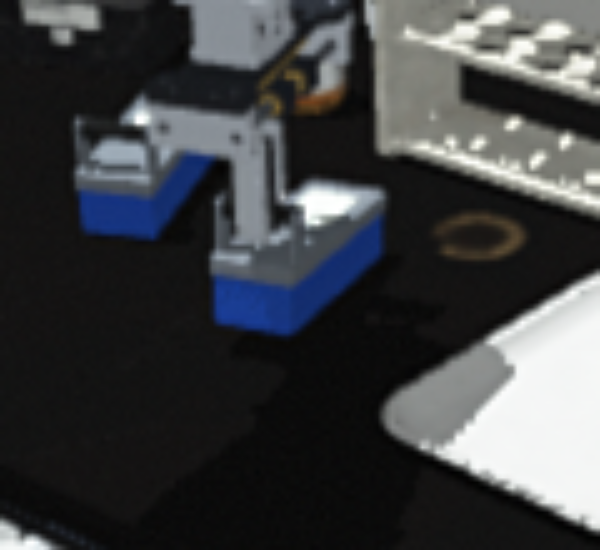

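The force is about 0.5–0.8 N, so box A seems empty. I'll check that it is really raised.

View pics/w4.png

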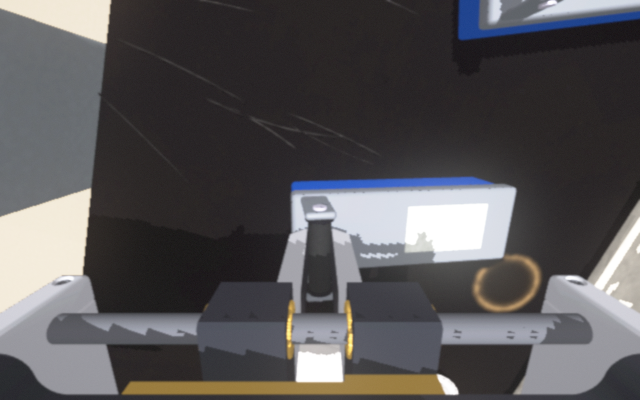

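Run:
```python
from h import *
c=manip.camera("side"); cv2.imwrite("pics/sd4.png",cv2.resize(c["img"][190:310,240:380,::-1],None,fx=5,fy=5,interpolation=cv2.INTER_CUBIC))
```

```text
(no output)
```

View pics/sd4.png

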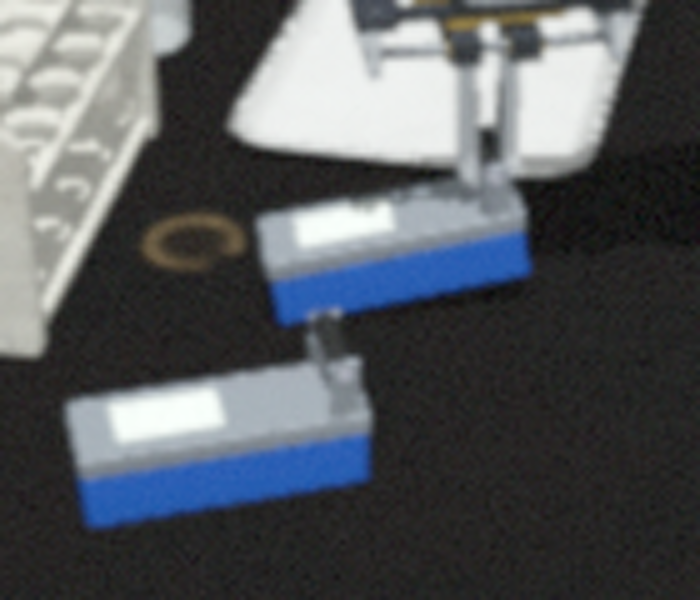

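The side view confirms A is tilted with its handle end at (510,200) up, while only ~0.5 N is carried. So A is empty and B is full. I'll lower A and release it.

```bash
python3 -m jog '[0,4,-1.5,0,0,0,0,8,-3,0,0,0,0,12,-5,0,0,0,0,16,-7,0,0,0,0,20,-9,0,0,0,0,20,-9,0,0,0]'; python3 -m jog '[0,0,0,0,0,0,0,0,0,0,0,0,0,0,0,0,0,0,0,0,0,0,0,0,0,0,0,0,0,0,0,0,0,0,0,0]' 60; python3 -m jog '[0,-15,0,0,0,0,0,-50,0,0,0,0,0,-90,0,0,0,0,0,-130,0,0,0,0,0,-165,0,0,0,0,0,-180,0,0,0,0,0,-180,0,0,0,0]' 94
python3 - <<'E'
from h import *
state()
# B centre grasp: options
for th in (0.413,0.413+np.pi):
    rel([600.2,267,200],R.from_euler('xyz',[-np.pi/2,0,th]))
cs={n:manip.camera(n) for n in("wrist","side","scene")}
c=cs["wrist"];cv2.imwrite("pics/w5.png",c["img"][:,:,::-1])
ms={n:manip.masks_of("slide_box_p",c) for n,c in cs.items()}
for name,x0 in (("A",(531,58,31)),("B",(600,267,41))):
    vs={}
    for n,c in cs.items():
        e=proj(c,[x0[0],x0[1],30])[0]
        d=[m for m in ms[n] if np.hypot(*(np.array(m["xy"])-e))<30]
        if d: vs[n]=(c,d[0]["pixels"].astype(float))
    for n in vs: print(name,n,fit([vs[n]],x0))
for n in("side","scene"):
  for t,z in (("tray",0),("dish_stack",2)):
    print(n,t,[(round(d["score"],2),d["xy"],np.round(onplane(cs[n],d["xy"],z))[:2]) for d in manip.tip_of(t,cs[n])][:4])
E
```

```text
clock: 7.58
eef_pos: [464.4, 38.3, 83.8]
eef_rot: [-1.571, 0.0, -1.262]
wrist_force: [-0.1, -0.8, -0.1]
finger_gap: 13.8
clock: 8.08
eef_pos: [464.8, 38.4, 84.5]
eef_rot: [-1.571, -0.0, -1.262]
wrist_force: [-0.1, 0.3, -0.2]
finger_gap: 50.0
clock: 8.67
eef_pos: [465.8, 38.4, 268.2]
eef_rot: [-1.565, -0.002, -1.262]
wrist_force: [0.0, 0.4, -0.5]
finger_gap: 93.5
t 8.67 q [ 0.004  0.079  1.688  0.     1.368 -0.305] p [465.8  38.4 268.2] rot [-1.565 -0.002 -1.262] F [ 0.03  0.38 -0.52] gap 93.5
shift [-177.1   69.   197.1] turn [ -0.17 -95.98   0.37]
shift [-177.1   69.   197.1] turn [-0.36 84.02 -0.17]
A wrist (array([530.32163597,  59.39109198,  30.30336329]), np.float64(0.07559357541899436))
A side (array([529.98736355,  60.90130783,  29.74390779]), np.float64(0.0957879088206145))
A scene (array([530.33478977,  57.33835702,  34.21578414]), np.float64(0.08176486633933444))
B wrist (array([600.2942551 , 268.71378002,  41.56478294]), np.float64(0.0380641230083103))
B side (array([600.18439904, 267.68499131,  40.47356957]), np.float64(0.08072926578616835))
B scene (array([596.28965192, 263.44997428,  45.06228567]), np.float64(0.10494089633472237))
side tray [(0.59, [331.7, 196.6], array([ 539., -311.]))]
side dish_stack [(0.83, [366.9, 164.0], array([ 423., -655.])), (0.67, [330.5, 183.6], array([ 560., -425.]))]
scene tray [(0.92, [373.9, 242.7], array([ 544., -314.]))]
scene dish_stack [(0.91, [457.6, 303.0], array([ 425., -633.])), (0.86, [412.9, 247.4], array([ 589., -425.]))]
```

View pics/w5.png

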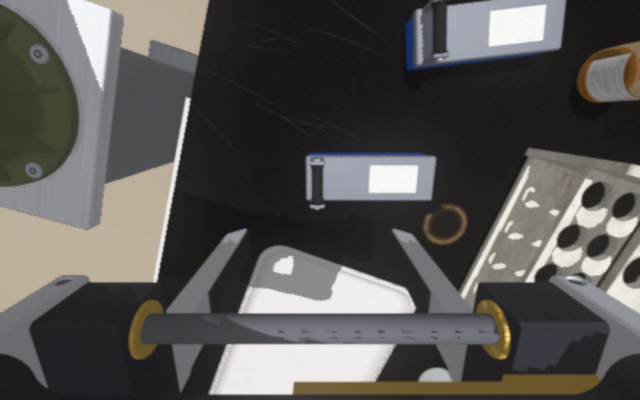

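A is back within a millimetre or two of where it stood. I'll fit the tray pose, then move over B.

```bash
python3 -m jog '[-10,4,11,0,7,0,-25,9,28,0,14,0,-42,15,47,0,21,0,-59,21,66,0,28,0,-76,27,85,0,35,0,-93,33,104,0,42,0,-110,39,123,0,49,0,-127,45,142,0,56,0,-144,51,161,0,63,0,-161,57,180,0,70,0]'
python3 - <<'E'
from h import *
state()
rel([600.3,267.5,130],R.from_euler('xyz',[-np.pi/2,0,.413-np.pi]))
best=None
vs=[]
for n in("side","scene"):
    c=manip.camera(n); e=proj(c,[543,-310,2])[0]
    for d in manip.masks_of("tray",c):
        print(n,round(d["score"],2),d["xy"],d["pixels"].sum(),e)
    d=[m for m in manip.masks_of("tray",c) if np.hypot(*(np.array(m["xy"])-e))<30]
    ds=[m for m in manip.masks_of("dish_stack",c) if np.hypot(*(np.array(m["xy"])-proj(c,[572,-420,40])[0]))<15]
    if d:
        m=d[0]["pixels"].astype(float); valid=np.ones_like(m)
        if ds: valid[cv2.dilate(ds[0]["pixels"].astype(np.uint8),np.ones((5,5)))>0]=0
        print(n,"dish",len(ds)); vs.append((n,c,m,valid))
def s(c,p):
    Rz=R.from_euler('z',p[2]/100).as_matrix()
    P=np.array([[a,b,0] for a in(-212,212) for b in(-136,136)])@Rz.T+[p[0],p[1],14]
    m=np.zeros((1600,2560),np.uint8);cv2.fillConvexPoly(m,cv2.convexHull((proj(c,P)*4+2).astype(np.int32)),1);return m.reshape(400,4,640,4).mean((1,3))
def cost(p,V):
    t=0
    for n,c,m,v in V:
        q=s(c,p);t+=1-(np.minimum(q,m)*v).sum()/(np.maximum(q,m)*v).sum()
    return t
x0=np.array([543,-310,180.])
for V in [[v] for v in vs]+[vs]:
    r=minimize(cost,x0,args=(V,),method="Nelder-Mead",options=dict(initial_simplex=[x0,x0+[20,0,0],x0+[0,20,0],x0+[0,0,15]],xatol=.2,fatol=1e-4));print([v[0] for v in V],r.x,r.fun)
E
```

```text
clock: 10.0
eef_pos: [587.8, 247.6, 206.7]
eef_rot: [-1.571, -0.001, -2.49]
wrist_force: [-0.6, -0.6, -0.5]
finger_gap: 93.9
t 10.0 q [ 0.341  0.514  1.272 -0.     1.357  1.26 ] p [587.8 247.6 206.7] rot [-1.571e+00 -1.000e-03 -2.490e+00] F [-0.58 -0.58 -0.45] gap 93.9
shift [-22.1  76.7  -8.2] turn [ 0.   13.68  0.03]
side 0.7 [322.7, 242.0] 1200 [330.66043882 196.20428696]
side 0.69 [335.4, 198.3] 2643 [330.66043882 196.20428696]
side dish 1
scene 0.73 [367.0, 239.5] 5561 [372.65810276 241.8698867 ]
scene dish 1
['side'] [ 535.60925919 -300.23022079  150.99811933] 0.1634361233480176
['scene'] [ 540.41746761 -304.73604352  151.28545609] 0.037258838340875844
['side', 'scene'] [ 537.70581801 -303.63904574  151.80214481] 0.21626683826780047
```

```bash
python3 -m jog '[-10,20,-4,0,7,0,-22,40,-8,0,13.7,0,-22,60,-8,0,13.7,0,-22,77,-8,0,13.7,0,-22,77,-8,0,13.7,0,-22,77,-8,0,13.7,0]'
python3 - <<'E'
from h import *
state()
rel([600.3,267.5,30],R.from_euler('xyz',[-np.pi/2,0,.413-np.pi]))
c=manip.camera("wrist");cv2.imwrite("pics/w6.png",c["img"][:,:,::-1])
E
```

```text
clock: 10.9
eef_pos: [599.8, 265.7, 130.7]
eef_rot: [-1.571, -0.001, -2.723]
wrist_force: [0.5, 0.0, 0.5]
finger_gap: 94.4
t 10.9 q [ 0.361  0.62   1.289 -0.     1.233  1.513] p [599.8 265.7 130.7] rot [-1.571e+00 -1.000e-03 -2.723e+00] F [0.47 0.05 0.46] gap 94.4
shift [ -1.3 100.7  -1.4] turn [0.   0.33 0.04]
```

View pics/w6.png

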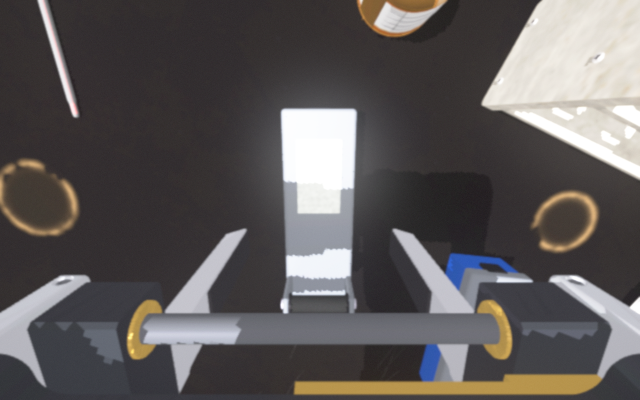

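Box B's lid is centred between the fingers (columns 283–356) and parallel to them. I'll descend and grip.

```bash
python3 -m jog '[-1.3,25,-1.4,0,0.3,0,-1.3,50,-1.4,0,0.3,0,-1.3,75,-1.4,0,0.3,0,-1.3,92,-1.4,0,0.3,0,-1.3,100,-1.4,0,0.3,0,-1.3,100,-1.4,0,0.3,0,-1.3,100,-1.4,0,0.3,0]'; python3 -m jog '[0,0,0,0,0,0,0,0,0,0,0,0,0,0,0,0,0,0,0,0,0,0,0,0,0,0,0,0,0,0,0,0,0,0,0,0,0,0,0,0,0,0,0,0,0,0,0,0]' 40 40
```

```text
clock: 11.53
eef_pos: [601.2, 268.2, 32.1]
eef_rot: [-1.571, 0.002, -2.728]
wrist_force: [0.4, -0.5, 0.6]
finger_gap: 93.8
clock: 12.2
eef_pos: [600.7, 267.8, 30.8]
eef_rot: [-1.57, 0.0, -2.728]
wrist_force: [-1.1, -2.5, 3.9]
finger_gap: 60.0
```

```bash
python3 -m jog '[0,-5,0,0,0,0,0,-12,0,0,0,0,0,-24,0,0,0,0,0,-40,0,0,0,0,0,-60,0,0,0,0,0,-80,0,0,0,0,0,-100,0,0,0,0,0,-120,0,0,0,0,0,-120,0,0,0,0,0,-120,0,0,0,0]'
python3 - <<'E'
from h import *
f=[]
for i in range(4): c=manip.camera("scene"); f.append(manip.read_state()["wrist_force"])
print(np.mean(f,0)); state()
cv2.imwrite("pics/s7.png",c["img"][100:340,180:500,::-1])
rel([480,0,170],R.from_euler('xyz',[-np.pi/2,0,-np.pi+.15]))
E
```

```text
clock: 13.03
eef_pos: [600.7, 268.2, 151.4]
eef_rot: [-1.571, 0.002, -2.728]
wrist_force: [-0.5, -0.3, -8.1]
finger_gap: 59.8
[-0.28126354 -0.23725316 -7.224827  ]
t 13.23 q [0.364 0.606 1.267 0.    1.271 1.522] p [599.9 267.8 148.7] rot [-1.571 -0.003 -2.728] F [-0.11 -0.36 -7.69] gap 59.7
shift [217.4 -20.7 197.1] turn [-1.000e-02  1.509e+01  1.500e-01]
```

View pics/s7.png

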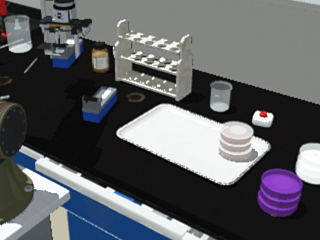

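The lift reads 7.2 N, so B is the full box and it is held securely. I'll carry it around, passing clear of the rack.

```bash
python3 -m jog '[8,-4,7,0,0.5,0,22,-10,20,0,1.5,0,42,-18,38,0,3,0,66,-25,60,0,4.5,0,90,-30,82,0,6,0,116,-30,105,0,8,0,142,-30,129,0,10,0,168,-30,152,0,12,0,194,-30,176,0,14,0,217,-30,197,0,15,0]'
python3 - <<'E'
from h import *
state()
rel([544.6,-224,180],R.from_euler('xyz',[-np.pi/2,0,-np.pi-.058]))
E
```

```text
clock: 14.07
eef_pos: [479.3, -1.4, 180.1]
eef_rot: [-1.571, -0.001, -2.993]
wrist_force: [0.8, 0.1, -6.9]
finger_gap: 59.7
t 14.07 q [-0.079  0.19   1.773 -0.     1.179  1.343] p [479.3  -1.4 180.1] rot [-1.571e+00 -1.000e-03 -2.993e+00] F [ 0.85  0.07 -6.95] gap 59.7
shift [-3.160e+01  1.000e-01  2.298e+02] turn [-1.000e-02  1.186e+01  3.000e-02]
```

```bash
python3 -m jog '[-4,0,27,0,2,0,-8,0,56,0,4,0,-12,0,86,0,6,0,-16,0,116,0,8,0,-20,0,146,0,9,0,-24,0,176,0,10,0,-28,0,205,0,11,0,-32,0,222,0,12,0,-32,0,230,0,12,0,-32,0,230,0,12,0]'; python3 -m jog '[0,30,0,0,0,0,0,60,0,0,0,0,0,85,0,0,0,0,0,100,0,0,0,0,0,110,0,0,0,0,0,110,0,0,0,0]'
python3 - <<'E'
from h import *
state()
rel([544.6,-224,32.8],R.from_euler('xyz',[-np.pi/2,0,-np.pi-.058]))
for n in("side","scene"):
    c=manip.camera(n)
    a,b,d,e=(100,300,240,500) if n=="scene" else (140,270,250,420)
    cv2.imwrite(f"pics/{n}8.png",cv2.resize(c["img"][a:b,d:e,::-1],None,fx=3,fy=3))
E
```

```text
clock: 14.9
eef_pos: [546.7, -223.4, 179.7]
eef_rot: [-1.571, -0.001, 3.082]
wrist_force: [-0.6, 0.7, -6.9]
finger_gap: 60.0
clock: 15.4
eef_pos: [546.2, -220.8, 68.6]
eef_rot: [-1.572, -0.003, 3.085]
wrist_force: [0.0, 0.9, -6.8]
finger_gap: 59.8
t 15.4 q [-0.446  0.559  1.548  0.     1.039  1.181] p [ 546.2 -220.8   68.6] rot [-1.572e+00 -3.000e-03  3.085e+00] F [ 0.01  0.87 -6.85] gap 59.8
shift [ 1.3 35.8  3.3] turn [0.08 0.06 0.18]
```

View pics/scene8.png

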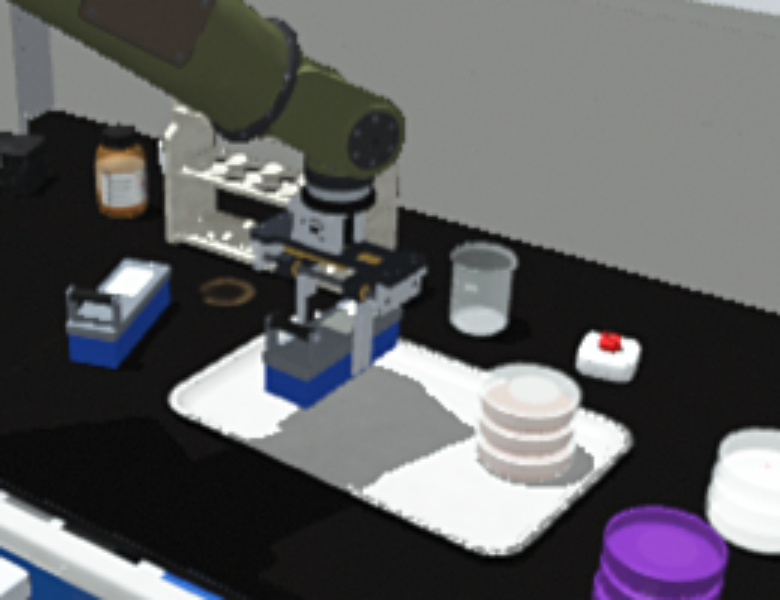

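View pics/side8.png

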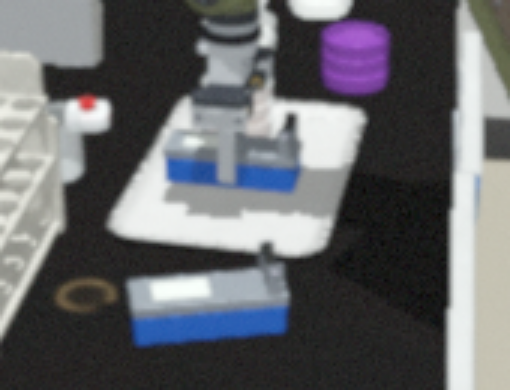

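The box hovers over the free half of the tray and the dishes are untouched. I'll overlay the fitted tray floor and box footprint to check the margins before setting it down.

Run:
```python
from h import *
p=manip.read_state()["eef_pos"]
def rect(cx,cy,th,a,b,z):
    Rz=R.from_euler('z',th).as_matrix();return np.array([[s*a,t*b,0] for s,t in((-1,-1),(1,-1),(1,1),(-1,1))])@Rz.T+[cx,cy,z]
ims=[]
for n in("side","scene"):
    c=manip.camera(n);im=cv2.resize(c["img"][:,:,::-1],None,fx=4,fy=4,interpolation=cv2.INTER_CUBIC)
    for P,col in((rect(540,-304,1.513,212.5,136,16),(0,0,255)),(rect(540,-304,1.513,192,116,2),(0,255,255)),(rect(p[0],p[1],-.058,85,30,2),(0,255,0))):
        cv2.polylines(im,[(proj(c,P)*4+2).astype(np.int32)],True,col,1)
    q=(proj(c,[540,-280,0])[0]*4).astype(int); ims.append(im[q[1]-220:q[1]+220,q[0]-200 if n=="side" else q[0]-330:q[0]+200 if n=="side" else q[0]+350])
for i,m in enumerate(ims): cv2.imwrite(f"pics/ov{i}.png",m)
```

```text
(no output)
```

View pics/ov0.png

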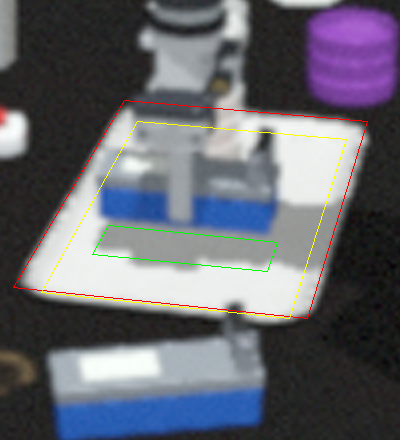

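View pics/ov1.png

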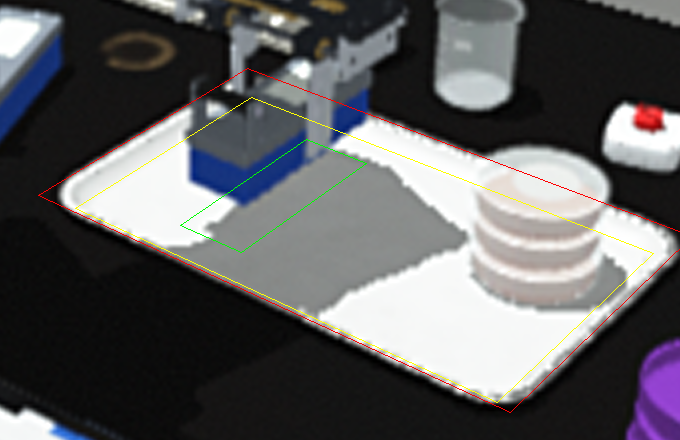

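The footprint is well inside the floor outline. Now I'll lower it slowly onto the floor.

```bash
python3 -m jog '[0,10,2,0,0,0,0,19,3,0,0,0,0,26,3,0,0,0,0,30,3,0,0,0,0,32,3,0,0,0,0,34,3,0,0,0,0,34,3,0,0,0,0,34,3,0,0,0]'; python3 -m jog '[0,1,0,0,0,0,0,2,0,0,0,0,0,2,0,0,0,0,0,2,0,0,0,0,0,2,0,0,0,0]'
```

```text
clock: 16.27
eef_pos: [547.2, -225.1, 36.6]
eef_rot: [-1.571, 0.0, 3.084]
wrist_force: [0.6, 0.4, -6.7]
finger_gap: 59.8
clock: 16.68
eef_pos: [547.1, -225.1, 34.5]
eef_rot: [-1.571, 0.0, 3.084]
wrist_force: [0.3, 0.0, -6.7]
finger_gap: 59.6
```

```bash
python3 -m jog '[0,1,0,0,0,0,0,2,0,0,0,0,0,2,0,0,0,0,0,2,0,0,0,0,0,2,0,0,0,0]'
```

```text
clock: 17.1
eef_pos: [547.1, -225.1, 32.4]
eef_rot: [-1.571, -0.0, 3.084]
wrist_force: [0.0, -0.3, -6.8]
finger_gap: 59.7
```

```bash
python3 -m jog '[0,0.5,0,0,0,0,0,1,0,0,0,0,0,1,0,0,0,0,0,1,0,0,0,0]'; python3 -m jog '[0,0.5,0,0,0,0,0,1,0,0,0,0,0,1,0,0,0,0,0,1,0,0,0,0]'
```

```text
clock: 17.43
eef_pos: [547.1, -225.1, 32.3]
eef_rot: [-1.571, 0.0, 3.084]
wrist_force: [-6.3, 3.3, 4.4]
finger_gap: 59.9
clock: 17.77
eef_pos: [547.2, -225.1, 32.3]
eef_rot: [-1.571, 0.0, 3.084]
wrist_force: [-11.2, 4.7, 16.8]
finger_gap: 59.6
```

Contact with the floor at TCP z 32.3. I'll ease off 1 mm and release.

```bash
python3 -m jog '[0,-1,0,0,0,0,0,-1.2,0,0,0,0,0,-1.2,0,0,0,0]'; python3 -m jog '[0,0,0,0,0,0,0,0,0,0,0,0,0,0,0,0,0,0,0,0,0,0,0,0,0,0,0,0,0,0,0,0,0,0,0,0,0,0,0,0,0,0]' 94;  python3 -m jog '[0,-10,0,0,0,0,0,-30,0,0,0,0,0,-60,0,0,0,0,0,-95,0,0,0,0,0,-130,0,0,0,0,0,-165,0,0,0,0,0,-200,0,0,0,0,0,-220,0,0,0,0,0,-220,0,0,0,0,0,-220,0,0,0,0]'
python3 - <<'E'
from h import *
state()
cs={n:manip.camera(n) for n in("wrist","side","scene")}
for n,c in cs.items(): cv2.imwrite(f"pics/{n}9.png",c["img"][:,:,::-1])
ms={n:manip.masks_of("slide_box_p",c) for n,c in cs.items()}
for name,x0,z0 in (("A",(531,58,31),0),("B",(547,-225,-6),2)):
    for n,c in cs.items():
        e=proj(c,[x0[0],x0[1],30])[0]
        d=[m for m in ms[n] if np.hypot(*(np.array(m["xy"])-e))<30]
        if d: print(name,n,fit([(c,d[0]["pixels"].astype(float))],x0,z0))
for n in("side","scene"):
    print(n,[(round(d["score"],2),d["xy"],np.round(onplane(cs[n],d["xy"],2))[:2]) for d in manip.tip_of("dish_stack",cs[n])][:4])
E
```

```text
clock: 18.02
eef_pos: [547.3, -225.2, 32.3]
eef_rot: [-1.571, 0.0, 3.084]
wrist_force: [-5.5, 2.4, 6.6]
finger_gap: 59.8
clock: 18.6
eef_pos: [547.1, -225.1, 31.6]
eef_rot: [-1.571, 0.0, 3.084]
wrist_force: [0.2, 1.0, -0.6]
finger_gap: 93.7
clock: 19.43
eef_pos: [547.2, -225.1, 253.0]
eef_rot: [-1.57, 0.002, 3.084]
wrist_force: [0.4, -0.0, -1.4]
finger_gap: 94.3
t 19.43 q [-0.452  0.375  1.362 -0.     1.403  1.176] p [ 547.2 -225.1  253. ] rot [-1.570e+00  2.000e-03  3.084e+00] F [ 0.44 -0.02 -1.38] gap 94.3
A wrist (array([529.56463174,  61.32108202,  28.7625615 ]), np.float64(0.06237824567021588))
A side (array([529.07869807,  60.14243861,  29.43258558]), np.float64(0.07357727586546992))
A scene (array([529.68009828,  57.72354046,  31.4901984 ]), np.float64(0.07210283189395461))
B wrist (array([ 547.21417423, -225.25315211,   -5.50190917]), np.float64(0.035281095360345294))
B side (array([ 541.86287102, -224.54351627,    9.0535128 ]), np.float64(0.15310702763360917))
B scene (array([ 546.64030444, -226.52383093,   -3.04112019]), np.float64(0.07005431747804458))
side [(0.86, [368.1, 169.4], array([ 413., -594.])), (0.65, [331.2, 185.5], array([ 555., -407.]))]
scene [(0.75, [415.9, 249.0], array([ 586., -436.])), (0.72, [454.8, 302.8], array([ 422., -627.]))]
```

View pics/scene9.png

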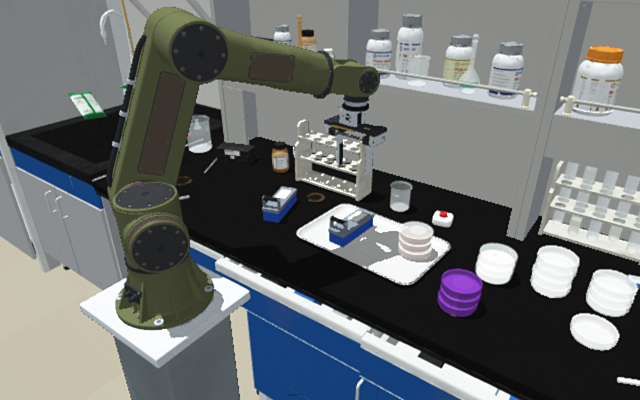

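View pics/wrist9.png

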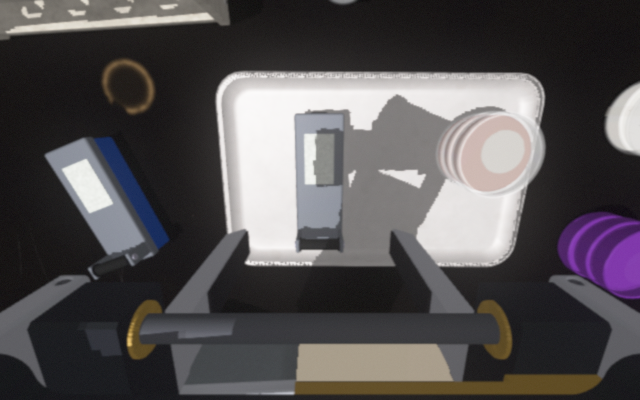

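B is in the tray at (320,180) in the wrist view, with the dishes untouched at (490,150). I'll check the clearance to the rim numerically, since the handle end looks close to it.

Run:
```python
from h import *
c=manip.camera("wrist")
for xy in((320,265),(320,72)): print(onplane(c,xy,16))
for xy in((320,255),(320,85)): print(onplane(c,xy,2))
im=cv2.resize(c["img"][50:290,200:560,::-1],None,fx=2.2,fy=2.2,interpolation=cv2.INTER_CUBIC)
Rz=R.from_euler('z',-.058).as_matrix()
for z in(2,52):
    P=np.array([[-85,-30,0],[85,-30,0],[85,30,0],[-85,30,0]])@Rz.T+[547.2,-225.2,z]
    cv2.polylines(im,[((proj(c,P)-[200,50])*2.2).astype(np.int32)],True,(0,255,0) if z==52 else (0,0,255),1)
cv2.imwrite("pics/w10.png",im)
```

```text
[ 411.38675613 -217.88400686   16.        ]
[ 678.89945713 -233.26676203   16.        ]
[ 420.80551709 -218.45884761    2.        ]
[ 665.07662962 -232.50514412    2.        ]
```

View pics/w10.png

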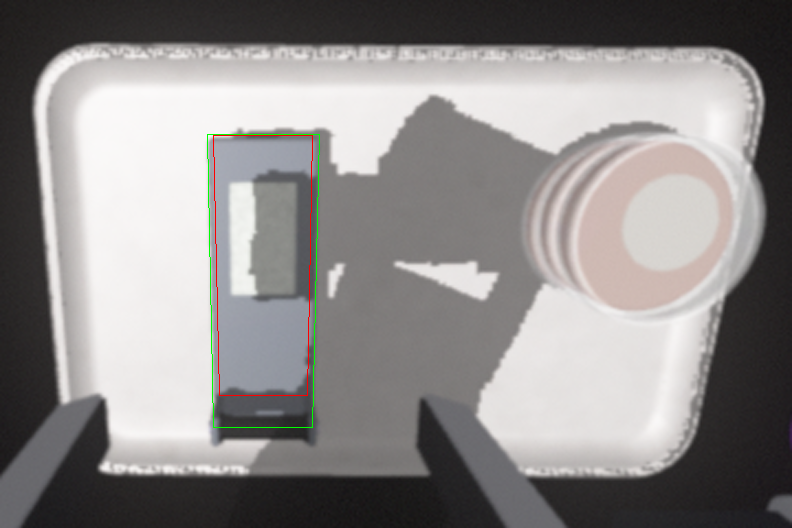

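The base outline (red) sits well inside the floor, and the flat-pose lid outline (green) matches, so the box lies flat. The gripper is clear, so I'm handing in.

```bash
python3 -c "
from h import *
state();print(manip.sign_off())"
```

```text
t 19.88 q [-0.452  0.378  1.362  0.     1.402  1.176] p [ 547.1 -225.1  251.2] rot [-1.571e+00 -1.000e-03  3.084e+00] F [0.73 0.35 0.44] gap 94.0
the job is handed in; nothing more can be done
None
```

The full slide box is on the floor of the steel tray and the empty one is back at its place on the bench. I handed the job in at about 20 s; the sign-off gave no verdict.

- **Feeling the weight:** I pinched the handle of the box nearer the tray (A) and raised that end about 20 mm. It carried only about 0.5–0.8 N, so A was empty, and I set it back down.
- **Carrying the full box:** I gripped the other box (B) across its middle. It weighed about 7 N when lifted, which confirmed it was full. I lowered it onto the tray floor until it made contact (17 N at the wrist), eased off and released it.

**Last checks:**
- **Box B:** it lies flat at (547, -225) mm, its base about 40 mm clear of the tray floor's edge at the handle end.
- **Box A:** it is within about 3 mm of where it started.
- **Dishes:** the pink stack is upright. Its position estimates agree with the earlier ones only to 1–2 cm, which is the scatter of the detector.
- **Gripper:** it is open and clear, about 250 mm above the bench.
- **One disagreement:** the side-camera fit of box B was off by about 5 mm and 0.14 rad, with a poor match score. The wrist and scene fits agreed with the placement, so I relied on those.

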